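# Park the tabbed nut, then hold the hidden tensioner bolt on its mark

## Task

Get the opened coffee machine's tensioner ready for me to lock: first set the brass tabbed nut in the blue holder in front of the bracket, plate flat on the floor of the holder and tab through its slot (towards the bracket), and let go of it. Then reach down into the narrow gap behind the bracket, grip the hex bolt head, turn it anticlockwise (seen from above) against its spring until its yellow pointer lines up with the red mark, and finish still gripping it there, so that it cannot turn back; do not let go at the end. Leave the wooden cap, the screwdriver and the white connector where they are.

Things in the scene. Friction and masses are not known exactly. Their poses are not given: they have to be found in the camera images.
- machine: Base pan of an opened coffee machine, fixed: white, top face 10 mm above the bench. Origin on the bolt's axis at bench level; the pan spans x -145..135, y -150..150 mm. x points from the holder to the bolt, z up. Nothing on it is higher than 78 mm: a steel boiler lies at x 56..124; a black pump 44 mm high stands at x -125..-65, y 97..139.
- bracket_top (a point): Middle of the bracket's top edge, 72 mm above the bench. Upright aluminium plate at machine x -40..-35, y -70..70 mm, with two ribs on its front to x -50 at y +-62. Between it and the back panel is a gap 70 mm wide along the machine's y, open at both ends and above, with the bolt in its middle.
- panel_top (a point): Middle of the white back panel's top edge, 72 mm above the bench; upright plate at machine x 35..40, y -140..140 mm.
- holder (a point): Centre of the blue holder's floor, which is the pan's top, 10 mm above the bench. Walls 6 mm high, 4 mm thick; inside 52 mm along the machine's x by 42 mm along y; the wall towards the bracket has a slot 20 mm wide in its middle. Axes as the machine's: x points through the slot to the bracket.
- holder_slot (a point): Point at the holder's floor level, 36 mm from its centre towards the bracket, where the tip of the nut's tab comes to lie.
- bolt: Steel hex bolt, axis vertical, only turns about it. Origin on the axis at bench level; x along its yellow pointer (thin, look only, 12 to 14 mm above the bench, tip 45 mm from the axis), z up. Rests at a stop, pointer 61 degrees anticlockwise of the machine's x; turns 1.3 rad anticlockwise from there against a spring (0.1 N m at rest, plus 0.12 N m per rad) that snaps it back.
- bolt_head (a point): Centre of the bolt's head, on the axis, 55 mm above the bench. The head spans 46 to 64 mm above the bench and is 24 mm across flats; two of its six flats face along the bolt's +x and -x. The shank below is 19 mm thick. A yellow stripe on the head's top runs along the pointer.
- mark: Small red mark on the pan, 16 x 10 mm, its centre 53 mm from the bolt's axis, just beyond the pointer's tip, look only. Origin on the bolt's axis at bench level, x points from the axis to the mark. It stands 0.4 to 0.8 rad anticlockwise of the pointer's rest position.
- nut: Loose brass tabbed nut, 0.14 kg (may vary): base plate 44 (x) x 34 (y) x 10 mm with a tab 12 mm wide that reaches to 36 mm from the centre along +x; on the plate stands a hex nut 24 mm across flats from 10 to 30 mm height, two of its flats facing +y and -y. Origin at the centre of the plate's underside, z up. It starts plate down on the bench, left of the machine.
- nut_tab (a point): Tip of the nut's tab, at the underside.
- cap: Dark wooden cap, a disc 52 mm across and 22 mm high, on the bench; leave alone. Origin at the underside's centre.
- driver: Screwdriver lying on the bench on the right; leave alone.
- connector: White connector shell 32 x 18 x 14 mm lying on the pan, right of the holder; leave alone. Origin at the underside's centre.
Things that resemble listed ones, but are neither listed nor needed, are in the scene too. Of the things that look like the nut, take the one that is farthest to the robot's right at the start.

How it is judged (in metres and radians):
On the way, in this order (a step that is already met when the one before it is completed fails the run):
1. the nut lies seated in its holder, tab through the slot, let go (horizontal distance between nut and holder below 0.0065 m and horizontal distance between nut_tab and holder_slot below 0.009 m and z of nut in the frame of holder between -0.003 and 0.003 m and angle between nut's own z axis and vertical below 0.08 rad and contact force between each of the arm, the fingers and nut below 0.2 N and linear speed of nut below 0.02 m/s), for 0.2 s.
2. the bolt head is gripped and held with its pointer on the mark (angle between the x axis of bolt and the x axis of mark, either way round below 0.12 rad and contact force between the fingers and bolt above 4 N and distance between the grasp point and bolt_head below 0.025 m and angular speed of bolt below 0.15 rad/s), for 0.3 s.
At the end, for the whole second after the job is handed in: Nut flat on the holder's floor (3 mm, 0.08 rad), within 6.5 mm of its centre, tab tip within 9 mm of the slot point, untouched; fingers grip the bolt head (over 4 N, grasp point within 25 mm of its centre) and hold it still, pointer within 0.12 rad of the mark (all of step 1 and all of step 2); the arm keeps its last pose, push and grip.
It fails at once if a bystander (cap, screwdriver, connector) is moved more than 20 mm (distance of any of cap, driver, connector from where it was at the start of the episode above 0.02 m).
It also fails if it takes over 48 s, if anything falls off the work surface, if the arm or the gripper's body presses on something with over 40 N, if the wrist force passes 120 N, or if a joint passes its speed limit or range.

## Robot

A 6-joint arm with a two-finger parallel gripper is mounted at the origin on the work surface. World frame = base frame: x ahead of the robot, y to its left, z up, the work surface at z = 0. Lengths are in mm, angles in rad, forces in N, time in s.
With the tool pointing down it reaches from about 275 to 750 mm from the base axis. Payload 10.2 kg.
Tool frame: the origin (TCP) lies midway between the tips of the shut fingers; the grasp point (between the pads) lies grip_depth behind it (grip_depth is the distance from the TCP to the grasp point, in mm); z points along the fingers, y is the line along which they close (so a half turn about z gives the same grasp; the last joint's range is limited). The gripper opens to 85 mm and grips with 20 to 120 N. Pads are 22 mm wide; open, the fingers measure 114 mm over their backs; the gripper's body (76 mm by 85 mm) begins 54 mm behind the grasp point. The pads swing forward as they close: fully open they stand 13 mm farther back than shut.
Start: joints at [-1.556, 0.313, 1.498, -0, 1.331, -0.223], TCP at [123.658, -510.235, 231.294] pointing down, gripper open.
Joint ranges: [-2.94, 2.94], [-0.97, 2.17], [0.19, 2.56], [-1.23, 4.37], [0.02, 3.11], [-2.88, 2.88]. Speed limits (rad/s): [2.39, 2.39, 3.01, 3.14, 3.14, 3.14].

## Interface

Orientations are given as a unit quaternion [w, x, y, z].
In Python, from rig import * gives the robot as it stands.
- The arm moves only by the tool servo_tool, never from a script. Its argument "commands" is a list of rows, each a list of 3 entries, a list of its own where there are three numbers: the gripper command: -1 is fully open, 1 is shut, values between are in proportion, then the shift along the tool's x, y, z in m, then the turn, a rotation vector about the tool's x, y, z in units of 6 degrees (1.0 is 6 degrees). In form: [[grip, [dx, dy, dz], [ax, ay, az]], ...]. A call has 1 to 10 rows; each row shifts and turns the commanded pose from where the row before left it, along the tool's axes as they then stand; what a row does not reach is not made up. A row lasts 1/12 s, in which the tool goes at most 41.7 mm and 7.16 degrees, less where a joint would pass 70% of its speed; a pose out of reach is approached as far as the arm can. A call is refused whole if a number of a shift passes 0.0417 or a number of a turn 1, either way. A call with a gripper value outside its range is refused whole. The fingers move at their own pace and stop on an object; "squeeze" is the grip in N (left out, the last holds). Time passes only in rows, so rows that do not move let the fingers close. It gives the time, the measured TCP pose, the force, the opening and the grip force at its end, in the units of the state.
- sense(): the state, without advancing time (a new reading comes with each control period).
- capture(name): name is "side" or "top"; returns a dict with "pixels" (384x512x3 uint8, red, green, blue), "z_map" (384x512 float32, mm along the optical axis (not along the pixel's ray), 0 where there is no reading), "fx", "fy", "cx", "cy" (pixels), "rvec" (rotation vector, rad) and "tvec" (3), from world to camera coordinates, as OpenCV has them. Camera axes: x right, y down, z forward; pixel columns grow to the right and rows downward; lengths in mm; the calibration is good to about 2 mm. A picture is of the moment at which its call begins.
- finish_job(): hands the job in; it is judged then, once.
The state is a dict: "time_s": time; "joints": joint angles; "dq": joint speeds; "tau": joint torques, N m; "eef_pos": TCP position; "ee_rot": TCP orientation; "force": force on the tool from outside, world axes, zero at the start; "wrist_torque": the same for the moment, N m; "grip_width": opening from 0.0 (shut) to 1.0 (fully open); "grip_force": force on a finger pad.
Only numpy, scipy, OpenCV 4.12 (cv2) and the standard library are available. Lean on these libraries where they do the work, as an engineer would, in place of code of your own. Each camera call takes 0.05 s, during which the arm holds its last target. There are 200 camera calls.

## Working session

There is one attempt and no reset: what is moved stays moved. The work goes in short steps, Python scripts to look and compute and a tool call to move; the robot and the scene stay as the last step left them, time stands still between calls to the robot, and variables do not carry over. Pictures are saved under pics/ and viewed, at most 10 in all, crops included, and the job is handed in when it is done.

Besides the shell and the picture viewer there is one more tool, called after "Call:" by a JSON object that holds its "api" and its "payload", one argument or row to a line. servo_tool: Moves the arm, as the interface text tells. Its arguments: {"type":"object","properties":{"commands":{"type":"array"},"squeeze":{"type":"number"}},"required":["commands"]}

```bash
mkdir -p pics; ls
python3 - <<'E'
from rig import *
import cv2,numpy as np,pickle
print(sense())
for n in("top","side"):
    c=capture(n); pickle.dump(c,open(n+"0.pkl","wb")); cv2.imwrite(f"pics/{n}0.png",cv2.resize(c["pixels"][...,::-1],(800,600)))
    R=cv2.Rodrigues(np.array(c["rvec"]))[0]; print(n,c["fx"],c["cx"],c["cy"],-R.T@np.array(c["tvec"]).ravel(),R)
E
```

```text
pics
{'time_s': 0.0, 'joints': array([-1.55639996e+00,  3.13467234e-01,  1.49847200e+00,  3.32799810e-06,
        1.33099498e+00, -2.23398894e-01]), 'dq': array([ 8.66559860e-06, -7.88811950e-05, -1.99551062e-03,  1.65381827e-03,
       -8.70909707e-04, -5.51559674e-05]), 'tau': array([-6.69110386e-05, -4.12263429e+01, -2.59743762e+01, -1.75970158e-04,
        4.19179763e-03, -2.14295414e-05]), 'eef_pos': array([ 123.65486757, -509.9537969 ,  230.71311725]), 'ee_rot': array([-6.66950005e-04,  9.92939823e-01,  1.18617273e-01,  7.15769241e-05]), 'force': array([-0.04462162, -0.11255514, -0.40082417]), 'wrist_torque': array([ 0.01856179, -0.01284301,  0.04241829]), 'grip_force': 0.0, 'grip_width': 1.0024857742434148}
top 412.7016566921732 251.15499023458096 187.67554004746074 [ 481.65739286   12.82646764 1200.16596621] [[-0.01891044 -0.99980412 -0.00584073]
 [-0.99863383  0.01917227 -0.0486096 ]
 [ 0.04871206  0.00491352 -0.99880078]]
side 393.44058692823035 250.9826499702315 186.30155313304078 [224.80763511 970.86534768 890.55540084] [[-0.95305726 -0.30258156 -0.01123646]
 [-0.18220108  0.60273735 -0.77685936]
 [ 0.24183595 -0.73834415 -0.62957389]]
```

View pics/top0.png

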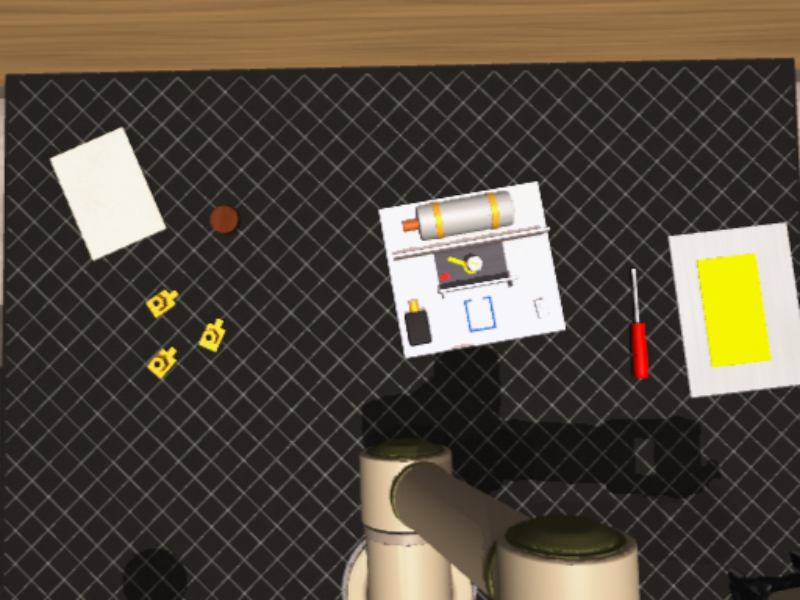

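View pics/side0.png

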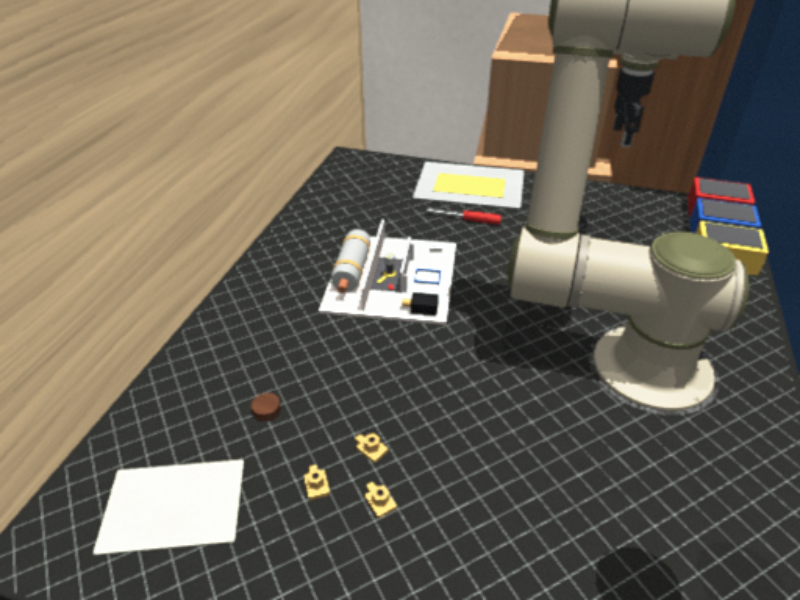

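```bash
cat > h.py <<'E'
import cv2,numpy as np,pickle
def cam(c): 
    R=cv2.Rodrigues(np.array(c["rvec"]))[0]; return R,np.array(c["tvec"]).ravel()
def onplane(c,uv,z):
    R,t=cam(c); uv=np.atleast_2d(uv).astype(float)
    d=np.c_[(uv[:,0]-c["cx"])/c["fx"],(uv[:,1]-c["cy"])/c["fy"],np.ones(len(uv))]@R
    o=-R.T@t; s=(z-o[2])/d[:,2]; return o+d*s[:,None]
def depthpts(c,uv):
    R,t=cam(c); uv=np.atleast_2d(uv); z=c["z_map"][uv[:,1].astype(int),uv[:,0].astype(int)]
    p=np.c_[(uv[:,0]-c["cx"])/c["fx"]*z,(uv[:,1]-c["cy"])/c["fy"]*z,z]; return (p-t)@R
def hsv(c): return cv2.cvtColor(c["pixels"],cv2.COLOR_RGB2HSV)
def px(m): return np.argwhere(m)[:,::-1]
def tool(q):
    from scipy.spatial.transform import Rotation as Ro
    return Ro.from_quat([q[1],q[2],q[3],q[0]]).as_matrix()
E
python3 - <<'E'
from h import *
import rig; print([n for n in dir(rig) if n[0]!='_'], getattr(rig,'grip_depth',None))
T=pickle.load(open("top0.pkl","rb"));S=pickle.load(open("side0.pkl","rb"))
s=512/800
def crop(c,x0,y0,x1,y1,k,f): 
    cv2.imwrite(f,cv2.resize(c["pixels"][y0:y1,x0:x1,::-1],None,fx=k,fy=k,interpolation=cv2.INTER_NEAREST))
a=T["pixels"][110:232,238:366,::-1];b=T["pixels"][180:245,85:150,::-1];d=S["pixels"][140:205,200:300,::-1]
A=cv2.resize(a,None,fx=4,fy=4,interpolation=0);B=cv2.resize(b,(260,260),interpolation=0)
im=np.zeros((520,800,3),np.uint8);im[:A.shape[0],:A.shape[1]]=A;im[:260,520:780]=B;D=cv2.resize(d,(280,182),interpolation=0);im[270:452,520:800]=D
cv2.imwrite("pics/crop.png",im)
h=hsv(T)
# pan
reg=np.zeros(h.shape[:2],bool);reg[110:235,238:370]=1
m=((h[...,2]>110)&reg).astype(np.uint8)
m=cv2.morphologyEx(m,cv2.MORPH_CLOSE,np.ones((15,15)))
cs=max(cv2.findContours(m,0,1)[0],key=cv2.contourArea)
P=onplane(T,cs[:,0],10)[:,:2]; r=cv2.minAreaRect(P.astype(np.float32));print("pan",r);print(cv2.boxPoints(r))
bl=px((h[...,0]>100)&(h[...,0]<125)&(h[...,1]>120)&(h[...,2]>60)&reg)
q=onplane(T,bl,16)[:,:2];print("holder",len(bl),cv2.minAreaRect(q.astype(np.float32)),q.mean(0))
rd=px(((h[...,0]<5)|(h[...,0]>175))&(h[...,1]>150)&(h[...,2]>120)&reg);rd=rd[(abs(rd-[284,177])<9).all(1)];print("red",len(rd),onplane(T,rd,10).mean(0))
ye=px((h[...,0]>20)&(h[...,0]<35)&(h[...,1]>120)&(h[...,2]>90)&reg);ye=ye[(abs(ye-[298,170])<16).all(1)];print("yel",ye.tolist())
br=px((h[...,0]>15)&(h[...,0]<32)&(h[...,1]>100)&(h[...,2]>90));br=br[(abs(br-[135.5,214])<20).all(1)]
p=depthpts(T,br);print("nut",len(br));
for row in np.c_[br,p].round(0).astype(int): print(*row,end=' | ')
E
```

```text
['PlanningError', 'capture', 'finish_job', 'grip_depth', 'sense'] 18.700000000000003
pan ((579.9803466796875, -130.84510803222656), (337.0279235839844, 334.1670837402344), 3.0829145908355713)
[[ 402.72437   26.93377]
 [ 420.69617 -306.7497 ]
 [ 757.2363  -288.624  ]
 [ 739.2645    45.05948]]
holder 57 ((498.8895568847656, -140.49078369140625), (57.71588134765625, 48.41032409667969), 9.802143096923828) [ 495.65725639 -141.13679479]
red 22 [569.93971208 -77.08515293  10.        ]
yel [[287, 164], [288, 164], [287, 165], [288, 165], [289, 165], [290, 165], [291, 165], [287, 166], [288, 166], [289, 166], [290, 166], [291, 166], [292, 166], [293, 166], [294, 166], [288, 167], [289, 167], [290, 167], [291, 167], [292, 167], [293, 167], [294, 167], [295, 167], [296, 167], [297, 167], [298, 167], [292, 168], [293, 168], [294, 168], [295, 168], [296, 168], [297, 168], [298, 168], [302, 168], [303, 168], [304, 168], [294, 169], [295, 169], [296, 169], [297, 169], [305, 169], [296, 170], [297, 170], [298, 170], [297, 171], [298, 171], [297, 172], [298, 172], [299, 172], [298, 173], [299, 173], 
[... 4076 characters left out ...]
140 220 453 341 10 | 128 221 450 379 -1 | 129 221 450 377 -5 | 130 221 450 370 8 | 131 221 450 366 12 | 132 221 450 363 14 | 133 221 450 361 10 | 134 221 450 358 10 | 135 221 450 354 12 | 136 221 450 351 13 | 137 221 450 350 9 | 138 221 450 347 8 | 139 221 450 344 7 | 130 222 447 372 2 | 131 222 447 369 2 | 132 222 447 363 13 | 133 222 447 361 10 | 134 222 447 357 12 | 135 222 447 356 7 | 136 222 447 352 10 | 137 222 447 349 11 | 138 222 447 347 8 | 139 222 447 343 12 | 133 223 444 364 -1 | 134 223 444 360 3 | 135 223 444 354 14 | 136 223 444 352 10 | 137 223 444 349 10 | 138 223 444 347 7 | 135 224 441 359 -4 | 136 224 441 355 0 | 137 224 441 348 13 | 138 224 441 347 7 | 137 225 438 351 3 |
```

View pics/crop.png

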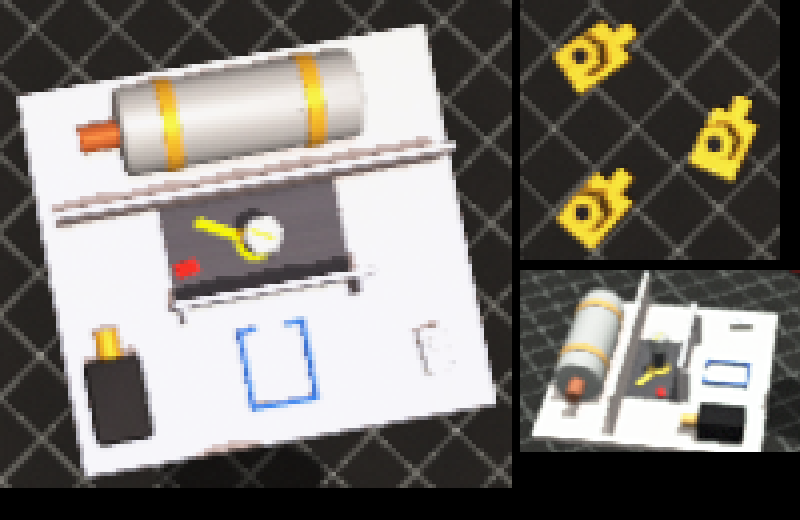

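Run:
```python
from h import *
T=pickle.load(open("top0.pkl","rb"));S=pickle.load(open("side0.pkl","rb"))
def inter(l1,l2):
    (a,b,x,y),(c,d,p,q)=l1,l2; t=np.linalg.solve([[a,-c],[b,-d]],[p-x,q-y]); return np.array([x+a*t[0],y+b*t[0]])
# pan corners: line fits of edges using bright contour, from top
def pan(c,approx,th):
    h=hsv(c); m=((h[...,2]>th)).astype(np.uint8); m=cv2.morphologyEx(m,cv2.MORPH_OPEN,np.ones((3,3)))
    cn=np.vstack([k[:,0] for k in cv2.findContours(m,cv2.RETR_LIST,cv2.CHAIN_APPROX_NONE)[0]]).astype(float); L=[]
    for i in range(4):
        a,b=approx[i],approx[(i+1)%4]; u=(b-a)/np.linalg.norm(b-a); n=np.array([-u[1],u[0]])
        w=cn-a; s=w@u/np.linalg.norm(b-a); k=cn[(s>.08)&(s<.92)&(abs(w@n)<3)]
        L.append(cv2.fitLine(k.astype(np.float32),cv2.DIST_HUBER,0,.01,.01).ravel())
    C=np.array([inter(L[i-1],L[i]) for i in range(4)]); 
    W=onplane(c,C,10)[:,:2]; return C,W
C,W=pan(T,np.array([[20,97],[428,25],[495,402],[88,475]])/4+[238,110],150)
print(C.round(1),W.round(1),[np.linalg.norm(W[i]-W[i-1]).round(1) for i in range(4)])
# corners: back-left(+x,+y), back-right, front-right, front-left
ex=(W[0]-W[3]+W[1]-W[2]);yaw=np.arctan2(ex[1],ex[0]);ey=(W[0]-W[1]+W[3]-W[2]);print("yaw",yaw,np.arctan2(-ey[0],ey[1]))
ax=np.array([np.cos(yaw),np.sin(yaw)]);ay=np.array([-ax[1],ax[0]])
O=W.mean(0)+5*ax;print("bolt axis",O,"bracket",O-37*ax)
for n,c,z in(("top",T,0),("side",S,0)):
    h=hsv(c);b=np.zeros(h.shape[:2],bool)
    if n=="top": b[110:235,238:370]=1
    else: b[140:210,200:300]=1
    f=lambda p:np.c_[(p-O)@ax,(p-O)@ay]
    bl=px((h[...,0]>100)&(h[...,0]<125)&(h[...,1]>90)&(h[...,2]>60)&b)
    q=f(onplane(c,bl,16)[:,:2]);q=q[(abs(q-[-90,0])<50).all(1)];print(n,"holder machine frame",len(q),q.min(0),q.max(0),(q.min(0)+q.max(0))/2)
    rd=px(((h[...,0]<5)|(h[...,0]>175))&(h[...,1]>150)&(h[...,2]>120)&b);q=f(onplane(c,rd,10)[:,:2]);q=q[(abs(q)<65).all(1)];m=q.mean(0);print("mark",len(q),m,np.hypot(*m),np.degrees(np.arctan2(m[1],m[0])))
    ye=px((h[...,0]>20)&(h[...,0]<35)&(h[...,1]>120)&(h[...,2]>90)&b);q=f(onplane(c,ye,13)[:,:2]);q=q[(abs(q)<60).all(1)];r=np.hypot(*q.T);t=q[r>30];print("pointer deg",len(t),np.degrees(np.arctan2(*t.mean(0)[::-1])),r.max())
    br=px((h[...,0]>15)&(h[...,0]<32)&(h[...,1]>100)&(h[...,2]>90))
    p=depthpts(c,br);k=(np.hypot(p[:,0]-467,p[:,1]-351)<45)&(p[:,2]>-10)&(p[:,2]<45);p=p[k]
    pl=p[p[:,2]>5][:,:2];u=np.linalg.eigh(np.cov(pl.T))[1][:,1]; hx=p[p[:,2]>24][:,:2]
    r=cv2.minAreaRect(hx.astype(np.float32));print("nut mean",pl.mean(0),"axis",np.degrees(np.arctan2(u[1],u[0])),"hextop",hx.mean(0),r[0],r[1])
    e=pl@u;print("extent along",e.min()-pl.mean(0)@u,e.max()-pl.mean(0)@u)
    v=np.array([-u[1],u[0]]);e=pl@v-pl.mean(0)@v;print("across",e.min(),e.max())
```

```text
[[242.4 134.1]
 [343.4 116.7]
 [361.2 210. ]
 [259.1 228. ]] [[ 696.    41.1]
 [ 741.2 -253.5]
 [ 469.3 -296.4]
 [ 423.4   -1.8]] [np.float64(276.0), np.float64(298.0), np.float64(275.3), np.float64(298.1)]
yaw 0.1564079684838278 0.15349787648475724
bolt axis [ 587.40166862 -126.85659779] bracket [ 550.85332062 -132.62012608]
top holder machine frame 77 [-118.99083216  -24.3553923 ] [-60.31572858  24.90759047] [-89.65328037   0.27609908]
mark 22 [-9.49585227 51.88396129] 52.74577376072233 100.37154103631951
pointer deg 16 59.994207003729244 44.80899901431095
nut mean [469.2036618  349.13662048] axis 157.9883443999544 hextop [466.75223923 351.33835552] (467.5594482421875, 353.36822509765625) (24.7563419342041, 22.701005935668945)
extent along -31.75525155346611 25.50075405437451
across -20.226318465804695 15.985936413867137
side holder machine frame 29 [-115.03850958  -19.19740436] [-58.9530021   31.35707352] [-86.99575584   6.07983458]
mark 7 [-6.69531453 50.83512071] 51.27413318794023 97.5030399369251
pointer deg 7 60.13498739381002 46.5027304224547
nut mean [469.71288136 360.36805883] axis 161.10776222628763 hextop [468.80225528 358.04974498] (468.2242431640625, 357.22119140625) (24.13414764404297, 22.79142189025879)
extent along -37.14846014462279 21.70949616260839
across -16.218420444128412 17.64392543567925
```

```bash
cat > plan.py <<'E'
import numpy as np
from rig import sense
from h import tool
def plan(wps,p=None,yaw=None):
    """wps: (x,y,z,yaw,n); prints rows [dx,dy,dz] mm and az units"""
    s=sense()
    if p is None: p=s["eef_pos"]; R=tool(s["ee_rot"]); yaw=np.arctan2(R[1,0],R[0,0]); print("now",p.round(1),round(yaw,3),"tool z",R[:,2].round(4),s["time_s"])
    p=np.array(p,float)
    for x,y,z,w,n in wps:
        d=(np.array([x,y,z])-p)/n; dw=(w-yaw+(0 if abs(w-yaw)<4 else -2*np.pi*np.sign(w-yaw)))/n
        for i in range(n):
            c,k=np.cos(yaw),np.sin(yaw)
            print([round((d[0]*c+d[1]*k)/1e3,4),round((d[0]*k-d[1]*c)/1e3,4),round(-d[2]/1e3,4)],[0,0,round(-np.degrees(dw)/6,2)]); yaw+=dw
        p=np.array([x,y,z],float); print('--')
E
python3 -c "
from plan import *
plan([(410,-100,230,1.4,15),(467.5,354,150,2.76,15)])"
```

```text
now [ 123.7 -510.   230.8] 0.238 tool z [-0.      0.0011 -1.    ] 0.1
[np.float64(0.025), np.float64(-0.0221), np.float64(0.0001)] [0, 0, np.float64(-0.74)]
[np.float64(0.0266), np.float64(-0.0201), np.float64(0.0001)] [0, 0, np.float64(-0.74)]
[np.float64(0.0281), np.float64(-0.0179), np.float64(0.0001)] [0, 0, np.float64(-0.74)]
[np.float64(0.0294), np.float64(-0.0157), np.float64(0.0001)] [0, 0, np.float64(-0.74)]
[np.float64(0.0305), np.float64(-0.0134), np.float64(0.0001)] [0, 0, np.float64(-0.74)]
[np.float64(0.0315), np.float64(-0.011), np.float64(0.0001)] [0, 0, np.float64(-0.74)]
[np.float64(0.0322), np.float64(-0.0085), np.float64(0.0001)] [0, 0, np.float64(-0.74)]
[np.float64(0.0328), np.float64(-0.006), np.float64(0.0001)] [0, 0, np.float64(-0.74)]
[np.float64(0.0332), np.float64(-0.0034), np.float64(0.0001)] [0, 0, np.float64(-0.74)]
[np.float64(0.0333), np.float64(-0.0009), np.float64(0.0001)] [0, 0, np.float64(-0.74)]
[np.float64(0.0333), np.float64(0.0017), np.float64(0.0001)] [0, 0, np.float64(-0.74)]
[np.float64(0.0331), np.float64(0.0043), np.float64(0.0001)] [0, 0
[... 889 characters left out ...]
)]
[np.float64(0.0254), np.float64(0.017), np.float64(0.0053)] [0, 0, np.float64(-0.87)]
[np.float64(0.0237), np.float64(0.0192), np.float64(0.0053)] [0, 0, np.float64(-0.87)]
[np.float64(0.0219), np.float64(0.0213), np.float64(0.0053)] [0, 0, np.float64(-0.87)]
[np.float64(0.0199), np.float64(0.0232), np.float64(0.0053)] [0, 0, np.float64(-0.87)]
[np.float64(0.0177), np.float64(0.0249), np.float64(0.0053)] [0, 0, np.float64(-0.87)]
[np.float64(0.0154), np.float64(0.0264), np.float64(0.0053)] [0, 0, np.float64(-0.87)]
[np.float64(0.0129), np.float64(0.0276), np.float64(0.0053)] [0, 0, np.float64(-0.87)]
[np.float64(0.0104), np.float64(0.0287), np.float64(0.0053)] [0, 0, np.float64(-0.87)]
--
```

Call:
{"api": "servo_tool", "payload": {
  "commands": [
    [-0.1,[0.025,-0.022,0],[0,0,-0.74]],
    [-0.1,[0.027,-0.02,0],[0,0,-0.74]],
    [-0.1,[0.028,-0.018,0],[0,0,-0.74]],
    [-0.1,[0.029,-0.016,0],[0,0,-0.74]],
    [-0.1,[0.03,-0.013,0],[0,0,-0.74]],
    [-0.1,[0.031,-0.011,0],[0,0,-0.74]],
    [-0.1,[0.032,-0.009,0],[0,0,-0.74]],
    [-0.1,[0.033,-0.006,0],[0,0,-0.74]],
    [-0.1,[0.033,-0.003,0],[0,0,-0.74]],
    [-0.1,[0.033,-0.001,0],[0,0,-0.74]]
  ],
  "squeeze": 40
}}

```text
time_s: 0.93
eef_pos: [313.8, -236.4, 231.2]
ee_rot: [-0.0, 0.874, 0.487, 0.0]
force: [1.0, -0.2, -0.1]
grip_width: 0.55
grip_force: 0.0
```

Call:
{"api": "servo_tool", "payload": {
  "commands": [
    [-0.1,[0.033,0.002,0],[0,0,-0.74]],
    [-0.1,[0.033,0.004,0],[0,0,-0.74]],
    [-0.1,[0.033,0.007,0],[0,0,-0.74]],
    [-0.1,[0.032,0.009,0],[0,0,-0.74]],
    [-0.1,[0.031,0.012,0],[0,0,-0.74]],
    [-0.1,[0.03,-0.001,0.005],[0,0,-0.87]],
    [-0.1,[0.03,0.001,0.005],[0,0,-0.87]],
    [-0.1,[0.03,0.004,0.005],[0,0,-0.87]],
    [-0.1,[0.03,0.007,0.005],[0,0,-0.87]],
    [-0.1,[0.029,0.009,0.005],[0,0,-0.87]]
  ]
}}

```text
time_s: 1.77
eef_pos: [426.7, 50.5, 205.9]
ee_rot: [-0.0, 0.598, 0.802, -0.0]
force: [0.5, -0.2, 0.8]
grip_width: 0.553
grip_force: 0.0
```

Call:
{"api": "servo_tool", "payload": {
  "commands": [
    [-0.1,[0.028,0.012,0.005],[0,0,-0.87]],
    [-0.1,[0.027,0.015,0.005],[0,0,-0.87]],
    [-0.1,[0.025,0.017,0.005],[0,0,-0.87]],
    [-0.1,[0.024,0.019,0.005],[0,0,-0.87]],
    [-0.1,[0.022,0.021,0.005],[0,0,-0.87]],
    [-0.1,[0.02,0.023,0.005],[0,0,-0.87]],
    [-0.1,[0.018,0.025,0.005],[0,0,-0.87]],
    [-0.1,[0.015,0.026,0.005],[0,0,-0.87]],
    [-0.1,[0.013,0.028,0.005],[0,0,-0.87]],
    [-0.1,[0,0,0],[0,0,0]]
  ]
}}

```text
time_s: 2.6
eef_pos: [459.1, 325.5, 159.7]
ee_rot: [-0.001, 0.227, 0.974, 0.0]
force: [-0.4, 0.5, -0.3]
grip_width: 0.55
grip_force: 0.0
```

Run:
```python
from plan import *
plan([(467.5,354,80,2.76,5),(467.5,354,13,2.76,5)])
print(sense()["joints"].round(2),sense()["grip_width"])
```

```text
now [459.1 325.5 159.7] 2.684 tool z [-1.7e-03  4.0e-04 -1.0e+00] 2.6
[np.float64(0.001), np.float64(0.0059), np.float64(0.0159)] [0, 0, np.float64(-0.15)]
[np.float64(0.0009), np.float64(0.0059), np.float64(0.0159)] [0, 0, np.float64(-0.15)]
[np.float64(0.0008), np.float64(0.0059), np.float64(0.0159)] [0, 0, np.float64(-0.15)]
[np.float64(0.0008), np.float64(0.0059), np.float64(0.0159)] [0, 0, np.float64(-0.15)]
[np.float64(0.0007), np.float64(0.0059), np.float64(0.0159)] [0, 0, np.float64(-0.15)]
--
[np.float64(0.0), np.float64(0.0), np.float64(0.0134)] [0, 0, np.float64(-0.0)]
[np.float64(0.0), np.float64(0.0), np.float64(0.0134)] [0, 0, np.float64(-0.0)]
[np.float64(0.0), np.float64(0.0), np.float64(0.0134)] [0, 0, np.float64(-0.0)]
[np.float64(0.0), np.float64(0.0), np.float64(0.0134)] [0, 0, np.float64(-0.0)]
[np.float64(0.0), np.float64(0.0), np.float64(0.0134)] [0, 0, np.float64(-0.0)]
--
[ 0.41  0.46  1.48  0.    1.2  -0.71] 0.5497086306575916
```

Call:
{"api": "servo_tool", "payload": {
  "commands": [
    [-0.1,[0.001,0.006,0.016],[0,0,-0.15]],
    [-0.1,[0.001,0.006,0.016],[0,0,-0.15]],
    [-0.1,[0.001,0.006,0.016],[0,0,-0.15]],
    [-0.1,[0.001,0.006,0.016],[0,0,-0.15]],
    [-0.1,[0.0,0.006,0.016],[0,0,-0.15]],
    [-0.1,[0,0,0.0135],[0,0,0]],
    [-0.1,[0,0,0.0135],[0,0,0]],
    [-0.1,[0,0,0.0135],[0,0,0]],
    [-0.1,[0,0,0.0135],[0,0,0]],
    [-0.1,[0,0,0.005],[0,0,0]]
  ]
}}

```text
time_s: 3.43
eef_pos: [468.0, 349.8, 20.3]
ee_rot: [-0.001, 0.193, 0.981, -0.001]
force: [-0.1, 1.3, 0.6]
grip_width: 0.548
grip_force: 0.0
```

Run:
```python
from plan import *; from rig import capture
from h import *
plan([(467.5,354,13,2.76,1)])
c=capture("side");t=capture("top")
a=cv2.resize(c["pixels"][230:330,180:280,::-1],(500,500));b=cv2.resize(t["pixels"][185:245,105:165,::-1],(300,300))
im=np.zeros((500,800,3),np.uint8);im[:,:500]=a;im[:300,500:]=b;cv2.imwrite("pics/desc.png",im)
```

```text
now [468.  349.8  20.3] 2.753 tool z [-0.003  -0.0015 -1.    ] 3.4333
[np.float64(0.002), np.float64(0.0037), np.float64(0.0073)] [0, 0, np.float64(-0.06)]
--
```

View pics/desc.png

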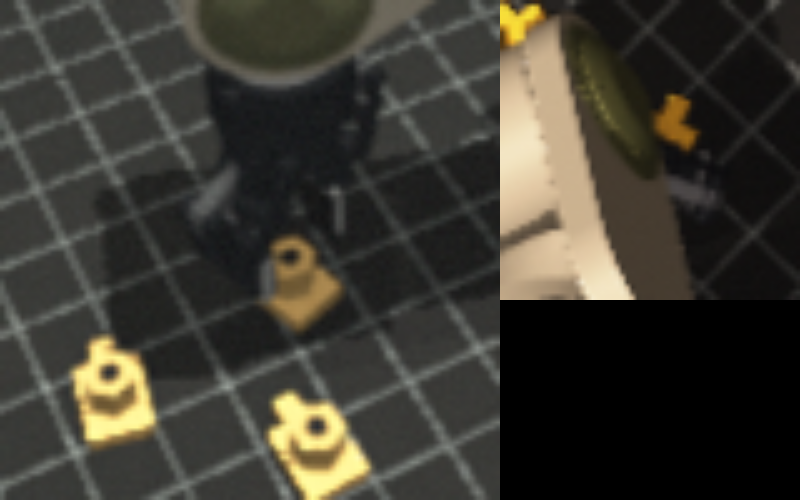

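Call:
{"api": "servo_tool", "payload": {
  "commands": [
    [-0.1,[0.001,0.004,0.006],[0,0,0]],
    [-0.1,[0,0,0],[0,0,0]],
    [0.3,[0,0,0],[0,0,0]],
    [0.9,[0,0,0],[0,0,0]],
    [0.9,[0,0,0],[0,0,0]],
    [0.9,[0,0,0],[0,0,0]],
    [0.9,[0,0,0],[0,0,0]],
    [0.9,[0,0,0],[0,0,0]]
  ]
}}

```text
time_s: 4.2
eef_pos: [469.8, 354.9, 16.9]
ee_rot: [0.0, 0.192, 0.981, 0.0]
force: [-0.8, -0.3, 5.8]
grip_width: 0.268
grip_force: 40.0
```

```bash
python3 -c "
from plan import *
plan([(469.8,354.9,137,2.75,4),(485,105,137,3.0,8),(499,-140.5,127,3.297,8)])"
```

```text
now [469.8 354.9  16.9] 2.754 tool z [ 1.e-03  6.e-04 -1.e+00] 4.2
[np.float64(0.0), np.float64(-0.0), np.float64(-0.03)] [0, 0, np.float64(0.01)]
[np.float64(0.0), np.float64(-0.0), np.float64(-0.03)] [0, 0, np.float64(0.01)]
[np.float64(0.0), np.float64(-0.0), np.float64(-0.03)] [0, 0, np.float64(0.01)]
[np.float64(0.0), np.float64(-0.0), np.float64(-0.03)] [0, 0, np.float64(0.01)]
--
[np.float64(-0.0137), np.float64(-0.0281), np.float64(-0.0)] [0, 0, np.float64(-0.3)]
[np.float64(-0.0128), np.float64(-0.0286), np.float64(-0.0)] [0, 0, np.float64(-0.3)]
[np.float64(-0.0119), np.float64(-0.0289), np.float64(-0.0)] [0, 0, np.float64(-0.3)]
[np.float64(-0.011), np.float64(-0.0293), np.float64(-0.0)] [0, 0, np.float64(-0.3)]
[np.float64(-0.0101), np.float64(-0.0296), np.float64(-0.0)] [0, 0, np.float64(-0.3)]
[np.float64(-0.0091), np.float64(-0.0299), np.float64(-0.0)] [0, 0, np.float64(-0.3)]
[np.float64(-0.0082), np.float64(-0.0302), np.float64(-0.0)] [0, 0, np.float64(-0.3)]
[np.float64(-0.0072), np.float64(-0.0304), np.float64(-0.0)] [0, 0, np.float64(-0.3)]
--
[np.float64(-0.0061), np.float64(-0.0301), np.float64(0.0012)] [0, 0, np.float64(-0.35)]
[np.float64(-0.0049), np.float64(-0.0303), np.float64(0.0012)] [0, 0, np.float64(-0.35)]
[np.float64(-0.0038), np.float64(-0.0305), np.float64(0.0012)] [0, 0, np.float64(-0.35)]
[np.float64(-0.0027), np.float64(-0.0306), np.float64(0.0012)] [0, 0, np.float64(-0.35)]
[np.float64(-0.0015), np.float64(-0.0307), np.float64(0.0012)] [0, 0, np.float64(-0.35)]
[np.float64(-0.0004), np.float64(-0.0307), np.float64(0.0012)] [0, 0, np.float64(-0.35)]
[np.float64(0.0007), np.float64(-0.0307), np.float64(0.0012)] [0, 0, np.float64(-0.35)]
[np.float64(0.0019), np.float64(-0.0307), np.float64(0.0012)] [0, 0, np.float64(-0.35)]
--
```

Call:
{"api": "servo_tool", "payload": {
  "commands": [
    [0.9,[0,0,-0.01],[0,0,0]],
    [0.9,[0,0,-0.03],[0,0,0]],
    [0.9,[0,0,-0.03],[0,0,0]],
    [0.9,[0,0,-0.03],[0,0,0]],
    [0.9,[0,0,-0.02],[0,0,0]],
    [0.9,[-0.0137,-0.028,0],[0,0,-0.3]],
    [0.9,[-0.013,-0.0285,0],[0,0,-0.3]],
    [0.9,[-0.012,-0.029,0],[0,0,-0.3]],
    [0.9,[-0.011,-0.029,0],[0,0,-0.3]],
    [0.9,[-0.01,-0.0295,0],[0,0,-0.3]]
  ]
}}

```text
time_s: 5.03
eef_pos: [479.7, 197.5, 136.6]
ee_rot: [-0.0, 0.114, 0.993, -0.0]
force: [0.7, -0.2, -1.9]
grip_width: 0.266
grip_force: 39.8
```

Call:
{"api": "servo_tool", "payload": {
  "commands": [
    [0.9,[-0.009,-0.03,0],[0,0,-0.3]],
    [0.9,[-0.008,-0.03,0],[0,0,-0.3]],
    [0.9,[-0.007,-0.03,0],[0,0,-0.3]],
    [0.9,[-0.006,-0.03,0.001],[0,0,-0.35]],
    [0.9,[-0.005,-0.03,0.001],[0,0,-0.35]],
    [0.9,[-0.004,-0.0305,0.001],[0,0,-0.35]],
    [0.9,[-0.003,-0.0305,0.001],[0,0,-0.35]],
    [0.9,[-0.001,-0.031,0.001],[0,0,-0.35]],
    [0.9,[0,-0.031,0.001],[0,0,-0.35]],
    [0.9,[0.001,-0.031,0.001],[0,0,-0.35]]
  ]
}}

```text
time_s: 5.87
eef_pos: [498.0, -110.5, 129.5]
ee_rot: [-0.0, -0.061, 0.998, 0.0]
force: [-0.5, -0.4, -2.4]
grip_width: 0.265
grip_force: 39.8
```

Call:
{"api": "servo_tool", "payload": {
  "commands": [
    [0.9,[0.002,-0.03,0.001],[0,0,-0.35]],
    [0.9,[0,0,0],[0,0,0]],
    [0.9,[0,0,0],[0,0,0]]
  ]
}}

```text
time_s: 6.12
eef_pos: [499.6, -140.2, 128.3]
ee_rot: [-0.0, -0.077, 0.997, 0.0]
force: [0.6, 0.6, -2.2]
grip_width: 0.265
grip_force: 39.9
```

Run:
```python
from plan import *; from rig import capture
from h import *
plan([(499,-140.5,60,3.297,3)])
c=capture("side");t=capture("top");pickle.dump((c,t),open("over.pkl","wb"))
a=cv2.resize(c["pixels"][120:210,210:310,::-1],(500,450));b=cv2.resize(t["pixels"][120:240,240:340,::-1],(300,360))
im=np.zeros((500,800,3),np.uint8);im[:450,:500]=a;im[:360,500:]=b;cv2.imwrite("pics/over.png",im)
```

```text
now [ 499.6 -140.2  128.3] -2.987 tool z [-6.e-04  4.e-04 -1.e+00] 6.1167
[np.float64(0.0002), np.float64(-0.0001), np.float64(0.0228)] [0, 0, np.float64(-0.0)]
[np.float64(0.0002), np.float64(-0.0001), np.float64(0.0228)] [0, 0, np.float64(-0.0)]
[np.float64(0.0002), np.float64(-0.0001), np.float64(0.0228)] [0, 0, np.float64(-0.0)]
--
```

View pics/over.png

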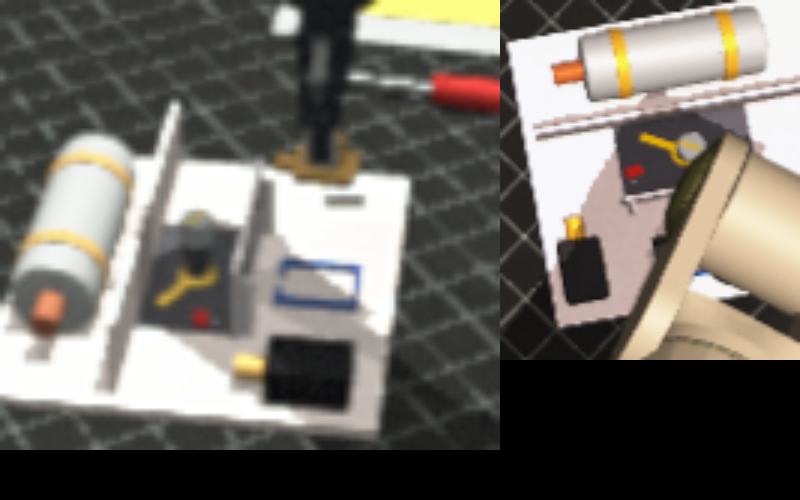

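Run:
```python
from h import *
from rig import sense
S,T=pickle.load(open("over.pkl","rb"))
def proj(c,P): return cv2.projectPoints(np.array(P,float).reshape(-1,1,3),np.array(c["rvec"]),np.array(c["tvec"]),np.array([[c["fx"],0,c["cx"]],[0,c["fy"],c["cy"]],[0,0,1]]),None)[0][:,0]
yaw=.155;ax=np.array([np.cos(yaw),np.sin(yaw),0]);ay=np.array([-ax[1],ax[0],0]);z=np.array([0,0,1.])
n=np.array([499.6,-140.2,111.4])
pts=[n+x*ax+y*ay+h*z for x in(-22,22) for y in(-17,17) for h in(0,10)]+[n+36*ax+y*ay+h*z for y in(-6,6) for h in(0,10)]
q=proj(S,pts);print("pred u",q[:,0].min(),q[:,0].max(),"v",q[:,1].min(),q[:,1].max(),"tab",q[8:].mean(0),"u per mm x",(proj(S,[n+10*ax])-proj(S,[n]))/10,"per mm y",(proj(S,[n+10*ay])-proj(S,[n]))/10)
h=hsv(S);m=(h[...,0]>10)&(h[...,0]<28)&(h[...,1]>90)&(h[...,2]>60);p=px(m);p=p[(p[:,0]>262)&(p[:,0]<284)&(p[:,1]>145)&(p[:,1]<160)]
print("mask",p.min(0),p.max(0),len(p),p.mean(0))
for v in range(145,160): 
    r=p[p[:,1]==v][:,0]; print(v,(r.min(),r.max()) if len(r) else None,end=' ')
# holder in side
H=np.array([499,-140.5,10.])
q=proj(S,[H+x*ax+y*ay+h*z for x in(-30,30) for y in(-25,25) for h in(0,6)]);print("\nholder pred",q.min(0),q.max(0))
m=(h[...,0]>100)&(h[...,0]<125)&(h[...,1]>90)&(h[...,2]>50);p=px(m);p=p[(p[:,0]>255)&(p[:,0]<290)&(p[:,1]>165)&(p[:,1]<190)];print("mask",p.min(0),p.max(0))
```

```text
pred u 264.2832466915024 281.53382971302017 v 148.07675087637438 156.84489015913772 tab [264.51246604 151.638074  ] u per mm x [[-0.28421745 -0.0218563 ]] per mm y [[-0.03032901  0.16083752]]
mask [265 147] [281 156] 69 [274.01449275 152.63768116]
145 None 146 None 147 (np.int64(278), np.int64(278)) 148 (np.int64(278), np.int64(278)) 149 (np.int64(278), np.int64(279)) 150 (np.int64(269), np.int64(281)) 151 (np.int64(265), np.int64(281)) 152 (np.int64(265), np.int64(281)) 153 (np.int64(266), np.int64(281)) 154 (np.int64(269), np.int64(280)) 155 (np.int64(269), np.int64(279)) 156 (np.int64(277), np.int64(279)) 157 None 158 None 159 None 
holder pred [265.16752425 170.5108216 ] [282.99907509 181.43273387]
mask [265 172] [281 181]
```

Call:
{"api": "servo_tool", "payload": {
  "commands": [
    [0.9,[-0.0005,0,0.03],[0,0,0]],
    [0.9,[0,0,0.03],[0,0,0]],
    [0.9,[0,0,0.02],[0,0,0]],
    [0.9,[0,0,0.008],[0,0,0]],
    [0.9,[0,0,0.006],[0,0,0]],
    [0.9,[0,0,0.004],[0,0,0]],
    [0.9,[0,0,0.003],[0,0,0]],
    [0.9,[0,0,0],[0,0,0]],
    [0.9,[0,0,0],[0,0,0]]
  ]
}}

```text
time_s: 6.97
eef_pos: [500.9, -139.1, 28.0]
ee_rot: [0.001, -0.079, 0.997, -0.0]
force: [0.5, -1.4, -2.9]
grip_width: 0.26
grip_force: 39.9
```

Call:
{"api": "servo_tool", "payload": {
  "commands": [
    [0.9,[0.0008,-0.0008,0.001],[0,0,0]],
    [0.9,[0,0,0.001],[0,0,0]],
    [0.9,[0,0,0],[0,0,0]],
    [0.9,[0,0,0],[0,0,0]]
  ]
}}

```text
time_s: 7.3
eef_pos: [500.3, -140.2, 26.9]
ee_rot: [0.001, -0.079, 0.997, -0.0]
force: [-4.6, 2.5, 13.2]
grip_width: 0.269
grip_force: 41.4
```

Run:
```python
from rig import *
from h import *
c=capture("side");cv2.imwrite("pics/low.png",cv2.resize(c["pixels"][150:200,240:310,::-1],(700,500)))
print(sense()["eef_pos"])
```

```text
[ 500.31634174 -140.18229945   26.90049014]
```

View pics/low.png

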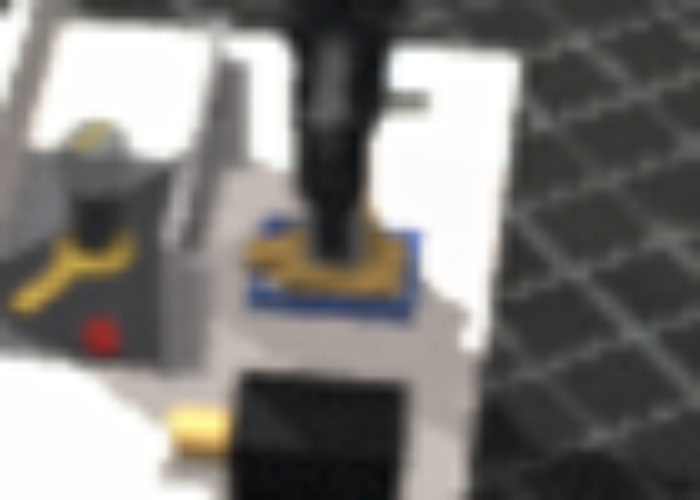

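Call:
{"api": "servo_tool", "payload": {
  "commands": [
    [0.3,[0,0,0],[0,0,0]],
    [0.2,[0,0,0],[0,0,0]],
    [0.1,[0,0,0],[0,0,0]],
    [0.0,[0,0,0],[0,0,0]],
    [0.0,[0,0,-0.01],[0,0,0]],
    [0.0,[0,0,-0.02],[0,0,0]],
    [0.0,[0,0,-0.04],[0,0,0]],
    [0.0,[0,0,-0.04],[0,0,0]],
    [0.0,[0,0,-0.01],[0,0,0]],
    [0.0,[0,0,0],[0,0,0]]
  ]
}}

```text
time_s: 8.18
eef_pos: [501.3, -140.6, 149.1]
ee_rot: [0.003, -0.079, 0.997, -0.002]
force: [-0.5, 1.3, 0.1]
grip_width: 0.499
grip_force: 0.0
```

Run:
```python
from plan import *; from rig import capture
from h import *
plan([(587.4,-126.9,128,-2.987-.507,5)])
S=capture("side");t=capture("top")
a=cv2.resize(S["pixels"][150:200,240:300,::-1],(480,400));b=cv2.resize(t["pixels"][140:220,270:350,::-1],(320,320))
im=np.zeros((400,800,3),np.uint8);im[:,:480]=a;im[:320,480:]=b;cv2.imwrite("pics/rel.png",im)
h=hsv(S);p=px((h[...,0]>10)&(h[...,0]<30)&(h[...,1]>90)&(h[...,2]>80));p=p[(p[:,0]>258)&(p[:,0]<290)&(p[:,1]>160)&(p[:,1]<185)]
q=depthpts(S,p);yaw=.155;ax=np.array([np.cos(yaw),np.sin(yaw)]);ay=np.array([-ax[1],ax[0]])
f=lambda q:np.c_[(q[:,:2]-[499,-140.5])@ax,(q[:,:2]-[499,-140.5])@ay,q[:,2]]
r=f(q);pl=r[(r[:,2]<24)&(r[:,2]>8)];hx=r[(r[:,2]>30)&(r[:,2]<50)];print("plate",pl.min(0).round(1),pl.max(0).round(1),"hex",len(hx),hx.mean(0).round(1))
# plate plane fit of tops
pr=f(onplane(S,p,20));print(pr.min(0).round(1),pr.max(0).round(1))
```

```text
now [ 501.3 -140.6  149.1] -2.984 tool z [ 0.0062 -0.0034 -1.    ] 8.1833
[np.float64(-0.0174), np.float64(0.0), np.float64(0.0042)] [0, 0, np.float64(0.97)]
[np.float64(-0.0173), np.float64(0.0018), np.float64(0.0042)] [0, 0, np.float64(0.97)]
[np.float64(-0.0171), np.float64(0.0035), np.float64(0.0042)] [0, 0, np.float64(0.97)]
[np.float64(-0.0166), np.float64(0.0053), np.float64(0.0042)] [0, 0, np.float64(0.97)]
[np.float64(-0.016), np.float64(0.0069), np.float64(0.0042)] [0, 0, np.float64(0.97)]
--
plate [-20.2 -19.8   8.8] [34.1 23.7 23.9] hex 23 [ 2.8  9.5 35.4]
[-21.2 -25.4  20. ] [33.6 24.1 20. ]
```

View pics/rel.png

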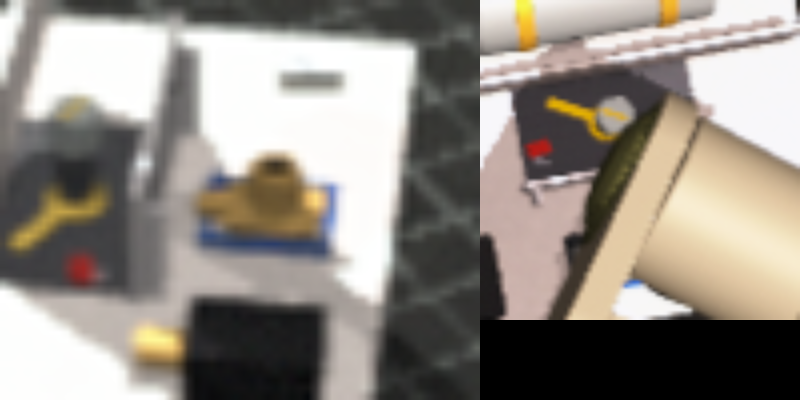

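Call:
{"api": "servo_tool", "payload": {
  "commands": [
    [0.0,[-0.0175,0,0.004],[0,0,0.97]],
    [0.0,[-0.0175,0.002,0.004],[0,0,0.97]],
    [0.0,[-0.017,0.0035,0.004],[0,0,0.97]],
    [0.0,[-0.0165,0.005,0.004],[0,0,0.97]],
    [0.0,[-0.016,0.007,0.004],[0,0,0.97]],
    [0.0,[0,0,0],[0,0,0]],
    [0.0,[0,0,0],[0,0,0]]
  ]
}}

```text
time_s: 8.87
eef_pos: [585.3, -125.7, 123.2]
ee_rot: [-0.002, 0.173, 0.985, 0.0]
force: [-1.0, -1.0, -0.7]
grip_width: 0.497
grip_force: 0.0
```

Run:
```python
from plan import *; from rig import capture
from h import *
plan([(587.4,-126.9,38,-3.494+2*np.pi,6)])
S=capture("side");t=capture("top");pickle.dump((S,t),open("bolt.pkl","wb"))
# nut check from top, if visible
h=hsv(t);yaw=.155;ax=np.array([np.cos(yaw),np.sin(yaw)]);ay=np.array([-ax[1],ax[0]])
f=lambda q:np.c_[(q[:,:2]-[499,-140.5])@ax,(q[:,:2]-[499,-140.5])@ay]
p=px((h[...,0]>10)&(h[...,0]<32)&(h[...,1]>90)&(h[...,2]>60));q=f(onplane(t,p,20));k=(abs(q)<45).all(1);print("nut top px",k.sum(), q[k].min(0) if k.any() else 0,q[k].max(0) if k.any() else 0)
# bolt axis from stripe in side at z=64
h=hsv(S);p=px((h[...,0]>20)&(h[...,0]<35)&(h[...,1]>90)&(h[...,2]>80))
q=onplane(S,p,64)[:,:2]-[587.4,-126.9];q=np.c_[q@ax,q@ay];k=np.hypot(*q.T)<16;print("stripe side",p[k].tolist(),q[k].mean(0) if k.any() else 0)
T=pickle.load(open("top0.pkl","rb"));h=hsv(T);p=px((h[...,0]>20)&(h[...,0]<35)&(h[...,1]>80)&(h[...,2]>80))
q=onplane(T,p,64)[:,:2]-[587.4,-126.9];q=np.c_[q@ax,q@ay];k=np.hypot(*q.T)<14;print("stripe top",q[k].round(1).tolist(),q[k].mean(0))
p=px((h[...,1]<50)&(h[...,2]>150));d=depthpts(T,p);k=(np.hypot(*(d[:,:2]-[587.4,-126.9]).T)<30)&(d[:,2]>50)&(d[:,2]<75);q=d[k,:2]-[587.4,-126.9];q=np.c_[q@ax,q@ay];print("head depth",k.sum(),q.mean(0),q.min(0),q.max(0))
cv2.imwrite("pics/b.png",cv2.resize(S["pixels"][110:200,220:310,::-1],(540,540)))
```

```text
now [ 585.3 -125.7  123.2] 2.793 tool z [-0.0035  0.0014 -1.    ] 8.8667
[np.float64(-0.0004), np.float64(-0.0001), np.float64(0.0142)] [0, 0, np.float64(0.01)]
[np.float64(-0.0004), np.float64(-0.0001), np.float64(0.0142)] [0, 0, np.float64(0.01)]
[np.float64(-0.0004), np.float64(-0.0001), np.float64(0.0142)] [0, 0, np.float64(0.01)]
[np.float64(-0.0004), np.float64(-0.0001), np.float64(0.0142)] [0, 0, np.float64(0.01)]
[np.float64(-0.0004), np.float64(-0.0001), np.float64(0.0142)] [0, 0, np.float64(0.01)]
[np.float64(-0.0004), np.float64(-0.0001), np.float64(0.0142)] [0, 0, np.float64(0.01)]
--
nut top px 8 [  3.10477788 -26.33170203] [31.8578362  38.11067946]
stripe side [[249, 163], [248, 164]] [3.87468707 6.39496112]
stripe top [[6.1, 11.3], [5.1, 5.9], [1.9, 3.7], [1.5, 1.0], [1.0, -1.7], [-2.2, -4.0], [-12.2, 3.4], [-12.6, 0.7]] [-1.42334636  2.54699122]
head depth 59 [ 0.38163644 -0.42147155] [-10.94332163 -13.32461906] [12.18812737 11.73207305]
```

View pics/b.png

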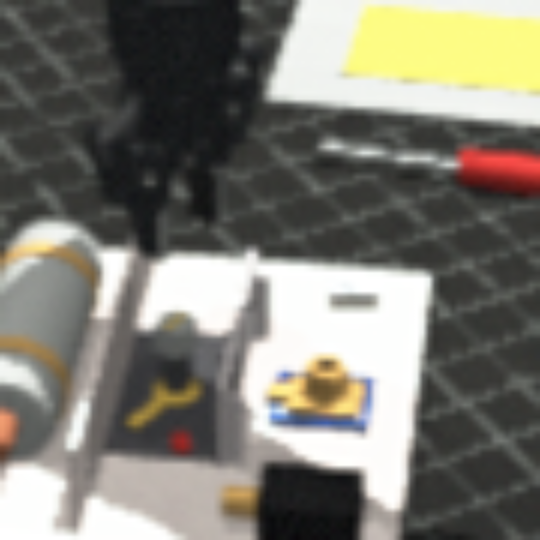

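Call:
{"api": "servo_tool", "payload": {
  "commands": [
    [0.0,[-0.001,0,0.015],[0,0,0]],
    [0.0,[-0.001,0,0.015],[0,0,0]],
    [0.0,[-0.0003,0,0.015],[0,0,0]],
    [0.0,[0,0,0.015],[0,0,0]],
    [0.0,[0,0,0.012],[0,0,0]],
    [0.0,[0,0,0.008],[0,0,0]],
    [0.0,[0,0,0.004],[0,0,0]],
    [0.0,[0,0,0],[0,0,0]]
  ]
}}

```text
time_s: 9.63
eef_pos: [587.7, -126.9, 40.8]
ee_rot: [-0.001, 0.174, 0.985, 0.0]
force: [-0.0, 0.4, 0.2]
grip_width: 0.5
grip_force: 0.0
```

Position is on the axis without contact; close firmly.

Call:
{"api": "servo_tool", "payload": {
  "commands": [
    [0.3,[0,0,0.001],[0,0,0]],
    [0.9,[0,0,0],[0,0,0]],
    [0.9,[0,0,0],[0,0,0]],
    [0.9,[0,0,0],[0,0,0]],
    [0.9,[0,0,0],[0,0,0]],
    [0.9,[0,0,0],[0,0,0]]
  ],
  "squeeze": 80
}}

```text
time_s: 10.13
eef_pos: [588.6, -126.7, 41.2]
ee_rot: [0.001, 0.174, 0.985, 0.0]
force: [0.0, 4.5, 6.0]
grip_width: 0.26
grip_force: 79.4
```

Call:
{"api": "servo_tool", "payload": {
  "commands": [
    [0.9,[0,0,0],[0,0,-0.4]],
    [0.9,[0,0,0],[0,0,-0.7]],
    [0.9,[0,0,0],[0,0,-0.7]],
    [0.9,[0,0,0],[0,0,-0.7]],
    [0.9,[0,0,0],[0,0,-0.8]],
    [0.9,[0,0,0],[0,0,-0.8]],
    [0.9,[0,0,0],[0,0,-0.8]],
    [0.9,[0,0,0],[0,0,-0.8]],
    [0.9,[0,0,0],[0,0,-0.7]],
    [0.9,[0,0,0],[0,0,0]]
  ]
}}

```text
time_s: 10.97
eef_pos: [588.6, -126.8, 41.2]
ee_rot: [0.001, -0.161, 0.987, -0.0]
force: [-0.5, 3.4, 6.4]
grip_width: 0.26
grip_force: 79.3
```

Run:
```python
from plan import *; from rig import capture
from h import *
plan([])
s=sense();print(s["force"],s["wrist_torque"],s["joints"].round(2),s["grip_force"])
S=capture("side");t=capture("top")
yaw=.155;ax=np.array([np.cos(yaw),np.sin(yaw)]);ay=np.array([-ax[1],ax[0]])
for c in(S,t):
    h=hsv(c);f=lambda q:np.c_[(q[:,:2]-[587.4,-126.9])@ax,(q[:,:2]-[587.4,-126.9])@ay]
    for nm,m,z in(("yel",(h[...,0]>18)&(h[...,0]<35)&(h[...,1]>110)&(h[...,2]>70),13),("red",((h[...,0]<5)|(h[...,0]>175))&(h[...,1]>130)&(h[...,2]>80),10)):
        q=f(onplane(c,px(m),z));r=np.hypot(*q.T);a=np.degrees(np.arctan2(q[:,1],q[:,0]));k=(r>24)&(r<65)&(a>40)&(a<140);print(nm,k.sum(),q[k].mean(0) if k.any() else 0,a[k].mean() if k.any() else 0, np.c_[r,a][k].round(0).astype(int).tolist()[:14])
a=cv2.resize(S["pixels"][150:200,230:290,::-1],(480,400));b=cv2.resize(t["pixels"][140:220,260:340,::-1],(320,320))
im=np.zeros((400,800,3),np.uint8);im[:,:480]=a;im[:320,480:]=b;cv2.imwrite("pics/turn.png",im)
```

```text
now [ 588.6 -126.8   41.2] -2.819 tool z [ 1.6e-03 -1.0e-04 -1.0e+00] 10.9667
[-0.5257636   3.41610538  6.38866968] [ 0.59897726  0.07415478 -0.1864605 ] [-0.41  0.68  1.46  0.    1.   -2.3 ] 79.34844793751836
yel 12 [-1.55241626 34.02252637] 92.4134642134541 [[26, 82], [25, 90], [25, 99], [32, 85], [31, 92], [31, 99], [37, 88], [37, 93], [37, 99], [43, 89], [43, 94], [43, 99]]
red 7 [-8.28266797 53.97680866] 98.7212191917263 [[51, 95], [51, 99], [51, 103], [56, 95], [56, 99], [56, 102], [62, 99]]
yel 0 0 0 []
red 0 0 0 []
```

View pics/turn.png

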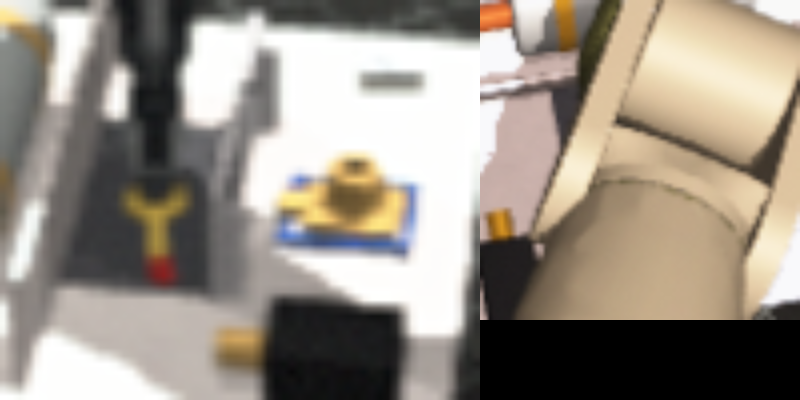

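Call:
{"api": "servo_tool", "payload": {
  "commands": [
    [0.9,[0,0,0],[0,0,-0.2]],
    [0.9,[0,0,0],[0,0,-0.2]],
    [0.9,[0,0,0],[0,0,0]],
    [0.9,[0,0,0],[0,0,0]],
    [0.9,[0,0,0],[0,0,0]],
    [0.9,[0,0,0],[0,0,0]],
    [0.9,[0,0,0],[0,0,0]],
    [0.9,[0,0,0],[0,0,0]]
  ]
}}

```text
time_s: 11.73
eef_pos: [588.6, -126.8, 41.2]
ee_rot: [0.001, -0.18, 0.984, -0.0]
force: [-0.5, 3.7, 6.1]
grip_width: 0.261
grip_force: 79.4
```

Run:
```python
from plan import *; from rig import capture,finish_job
from h import *
plan([])
S=capture("side");h=hsv(S);yaw=.155;ax=np.array([np.cos(yaw),np.sin(yaw)]);ay=np.array([-ax[1],ax[0]])
out=[]
for m,z in(((h[...,0]>18)&(h[...,0]<35)&(h[...,1]>110)&(h[...,2]>70),13),(((h[...,0]<5)|(h[...,0]>175))&(h[...,1]>130)&(h[...,2]>80),10)):
    q=onplane(S,px(m),z)[:,:2]-[587.4,-126.9];q=np.c_[q@ax,q@ay];r=np.hypot(*q.T);k=(r>29)&(r<60)&(abs(q[:,0])<30)&(q[:,1]>0);q=q[k].mean(0);out.append(np.degrees(np.arctan2(q[1],q[0])))
print(out,sense()["grip_force"])
if abs(out[0]-out[1])<5: print(finish_job())
```

```text
now [ 588.6 -126.8   41.2] -2.781 tool z [ 0.0015 -0.     -1.    ] 11.7333
[np.float64(95.91654111249072), np.float64(99.28383301928238)] 79.35194886289537
the job is handed in; nothing more can be done
None
```

The nut is seated in the holder with its tab through the slot and released. The bolt is still gripped at about 79 N, with its pointer about 3° short of the mark by my last camera reading (limit about 7°). The job is handed in, but no verdict came back.

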